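Call the tailor, then the presser

ROBOT

A 7-joint arm with a two-finger parallel gripper is mounted at the origin on the work surface. World frame = base frame: x ahead of the robot, y to its left, z up, the work surface at z = 0. Lengths are in mm, angles in rad, forces in N, time in s.
With the tool pointing down it reaches from about 425 to 925 mm from the base axis. Payload 6.8 kg.
Tool frame: the origin (TCP) lies at the very end of the fingers, on their centre line; the grasp point (between the pads) lies 19 mm behind it; z points along the fingers, y is the direction in which the jaws open and shut (so a half turn about z gives the same grasp; the last joint's range is limited). The gripper opens to 88 mm and grips with 3 to 60 N. Pads are 20 mm wide; open, the fingers measure 115 mm over their backs; the gripper's body (75 mm by 178 mm) begins 61 mm behind the grasp point.
Start: joints at [-0.108, 0.477, 0.022, 1.555, -0.011, 1.109, -0.083], TCP at [675.017, 0.007, 188.564] pointing down, gripper open.
Joint ranges: [-2.96, 2.96], [-0.34, 2.1], [-1.41, 1.46], [0.24, 2.44], [-1.37, 4.51], [0.17, 1.92], [-2.96, 2.96]. Speed limits (rad/s): [2.39, 2.39, 3.14, 3.14, 3.14, 3.14, 3.14].

INTERFACE

Orientations are given as [roll, pitch, yaw] about the fixed x, y, z axes, in that order (R = Rz(yaw) Ry(pitch) Rx(roll)).
In Python, from workcell import robot, cams gives the robot as it stands.
- The arm moves only by the tool servo_tool, never from a script. Its argument "targets" is a list of rows, each an object of numbers: "tx", "ty", "tz": the shift along the tool's x, y, z in m; "ax", "ay", "az": the turn, a rotation vector about the tool's x, y, z in rad; "fingers": the finger opening in m, from 0 to 0.0878. A call has 1 to 5 rows; each row is the pose to reach, as a shift and turn from the pose measured when the call began, along the tool's axes at that moment; what a row does not reach only later rows make up. A row lasts 1/8 s, in which the tool goes at most 62.5 mm and 10.7 degrees, less where a joint would pass 70% of its speed; a pose out of reach is approached as far as the arm can. A call with a gripper value outside its range is refused whole. The fingers move at their own pace and stop on an object; the grip force is fixed at half the most. Time passes only in rows, so rows that repeat a pose let the fingers close. It gives the time, the measured TCP pose, the force and the opening at its end, in the units of the state.
- robot.observe(): the state, without advancing time (a new reading comes with each control period).
- cams.capture(name): name is "scene" or "side" or "wrist"; returns a dict with "image" (420x560x3 uint8, red, green, blue), "fx", "fy", "cx", "cy" (pixels), "R" (3x3) and "t" (3): a world point X has camera coordinates R X + t. Camera axes: x right, y down, z forward; pixel columns grow to the right and rows downward; lengths in mm; the calibration is good to about 2 mm. A picture is of the moment at which its call begins. There is no depth.
- robot.hand_in(): hands the job in, once; it reports no verdict.
The state is a dict: "t": time; "joint_positions": joint angles; "dq": joint speeds; "tau": joint torques, N m; "tcp_pos": TCP position; "ee_rot": TCP orientation; "force": force on the tool from outside, world axes, zero at the start; "torque": the same for the moment, N m; "width": opening from 0.0 (shut) to 1.0 (fully open).
Only numpy, scipy, OpenCV 4.12 (cv2) and the standard library are available. Lean on these libraries where they do the work, as an engineer would, in place of code of your own. Each camera call takes 0.05 s, during which the arm holds its last target.

TASK

Call the tailor and then the presser to the counter: gently press the key of the blue call button well down (half way or more) with the fingertips and let it come back up, then do the same with the yellow one, and draw the hand well clear. Only push them where they stand: do not pick up, tip or shift any call button, do not touch the red and green ones, and leave everything else on the counter where it is.

Things in the scene. Friction and masses are not known exactly. Their poses are not given: they have to be found in the camera images.
- mat: fixed black rubber counter mat, 280 mm (its x) by 560 mm (its y), 3 mm thick; origin at the centre of its underside on the counter. The four call buttons, the token, the stamp, the tape roll and the ticket box stand on it
- blue_call: blue call button: a loose, round white puck, 68 mm across, 400 g give or take a third, on a rubber foot, with a round blue key on top. Its white top is 32 mm above its underside, the top of the key 50 mm. Origin at the centre of its underside, z up
- blue_top (a point): centre of the flat top face of the blue key (42 mm across), 53 mm above the counter when the key is up; it sinks with the key
- blue_key (a joint): how far the blue key is pushed down, in m: 0 up (at rest), 0.015 against its stop; the call is registered from 0.005, so half way down or a little more is a full press. It is sprung: starts to sink at 1.5 N, about 5 N at 0.005, 8.5 N at 0.010, 12 N at the stop, and comes up by itself when let go
- yellow_call: yellow call button: a loose, round white puck, 68 mm across, 400 g give or take a third, on a rubber foot, with a round yellow key on top. Its white top is 32 mm above its underside, the top of the key 50 mm. Origin at the centre of its underside, z up
- yellow_top (a point): centre of the flat top face of the yellow key (42 mm across), 53 mm above the counter when the key is up; it sinks with the key
- yellow_key (a joint): how far the yellow key is pushed down, in m: 0 up (at rest), 0.015 against its stop; the call is registered from 0.005, so half way down or a little more is a full press. It is sprung: starts to sink at 1.5 N, about 5 N at 0.005, 8.5 N at 0.010, 12 N at the stop, and comes up by itself when let go
- red_call: red call button: a loose, round white puck, 68 mm across, 400 g give or take a third, on a rubber foot, with a round red key on top. Its white top is 32 mm above its underside, the top of the key 50 mm. Origin at the centre of its underside, z up
- red_top (a point): centre of the flat top face of the red key (42 mm across), 53 mm above the counter when the key is up; it sinks with the key
- red_key (a joint): how far the red key is pushed down, in m: 0 up (at rest), 0.015 against its stop; the call is registered from 0.005, so half way down or a little more is a full press. It is sprung: starts to sink at 1.5 N, about 5 N at 0.005, 8.5 N at 0.010, 12 N at the stop, and comes up by itself when let go
- green_call: green call button: a loose, round white puck, 68 mm across, 400 g give or take a third, on a rubber foot, with a round green key on top. Its white top is 32 mm above its underside, the top of the key 50 mm. Origin at the centre of its underside, z up
- green_top (a point): centre of the flat top face of the green key (42 mm across), 53 mm above the counter when the key is up; it sinks with the key
- green_key (a joint): how far the green key is pushed down, in m: 0 up (at rest), 0.015 against its stop; the call is registered from 0.005, so half way down or a little more is a full press. It is sprung: starts to sink at 1.5 N, about 5 N at 0.005, 8.5 N at 0.010, 12 N at the stop, and comes up by itself when let go
- claim_token: brass claim token, a flat ring 40 mm across and 6 mm thick with an 8 mm hole; origin at the centre of its underside; stands on the mat
- rubber_stamp: turned wooden hand stamp, foot 36 mm across, 64 mm tall; origin at the centre of its underside; stands on the mat
- tape_roll: orange roll of tape lying flat, 60 mm across, 40 mm hole, 19 mm high; origin at the centre of its underside; stands on the mat
- ticket_box: small cardboard box of tickets, 50 x 40 x 32 mm high; origin at the centre of its underside; stands on the mat
- scanner: black and orange barcode scanner resting in its cradle, about 85 x 190 mm and 125 mm tall; origin at the centre of its underside; stands on the bare counter to the left of the mat
- spot_bottle: green bottle with a white cap, 60 mm across, 120 mm tall; origin at the centre of its underside; stands on the bare counter to the right of the mat
There are look-alikes about, which are no part of the job. What is shaped like the blue_call but purple is not meant.

How it is judged:
By the outcome, as a careful person would: the job done as asked, in the order asked, and still so for the second after the job is handed in, with the robot touching nothing.
It also fails if it takes over 48 s, if anything falls off the work surface, if the arm or the gripper's body presses on something with over 40 N, if the wrist force passes 120 N, or if a joint passes its speed limit or range.

## Working session

There is one attempt and no reset: what is moved stays moved. The work goes in short steps, Python scripts to look and compute and a tool call to move; the robot and the scene stay as the last step left them, time stands still between calls to the robot, and variables do not carry over. Pictures are saved under pics/ and viewed, and the job is handed in when it is done.

Besides the shell and the picture viewer there is one more tool, called after "Call:" in YAML: its name, and indented under it one key for each argument. servo_tool: Moves the arm, as the interface text tells. Its arguments: {"type":"object","properties":{"targets":{"type":"array"}},"required":["targets"]}

```bash
mkdir -p pics; python3 - <<'E'
from workcell import robot,cams
import cv2
s=robot.observe();print(s)
for n in("scene","side","wrist"):
    c=cams.capture(n);cv2.imwrite(f"pics/{n}0.png",c["image"][:,:,::-1]);print(n,c["fx"],c["cx"],c["cy"],c["R"],c["t"])
E
```

```text
{'t': 0.0, 'joint_positions': array([-0.1080579 ,  0.47782006,  0.02233724,  1.5564056 , -0.01149474,
        1.10928212, -0.08312375]), 'dq': array([ 0.00042548,  0.00056259,  0.00165805,  0.00029001, -0.00042194,
        0.00138077,  0.00067312]), 'tau': array([-1.31144458e-03, -5.82851672e+01,  1.53386436e+00, -2.72606850e+01,
       -5.43364382e-02,  1.69422745e-02,  2.21527275e-04]), 'tcp_pos': array([ 6.74360213e+02, -4.64855577e-02,  1.87587701e+02]), 'ee_rot': array([-3.13981093e+00,  1.36447152e-04,  1.57075723e+00]), 'force': array([-1.11430408, -0.75381546,  0.61854108]), 'torque': array([ 0.0103069 , -0.06567144, -0.03247597]), 'width': 1.0027840970055182}
scene 534.7044514881081 281.17886830725683 211.0781481532986 [[ 0.79479954  0.60678339 -0.01037348]
 [ 0.43848761 -0.58600547 -0.68141486]
 [-0.41955013  0.53703957 -0.73182388]] [-462.09818053 -192.54913503 1574.42358571]
side 381.3825930320222 275.7442711300632 205.94397137180275 [[-0.67731364 -0.73565754 -0.007363  ]
 [-0.43552448  0.40900959 -0.80189125]
 [ 0.59292889 -0.53992512 -0.59742464]] [401.27490337 292.59555612 902.90562082]
wrist 305.4485019257746 277.9871462655914 209.9277881561503 [[ 9.99999777e-01  1.01186493e-04 -6.60809191e-04]
 [ 2.78324928e-04 -9.61752595e-01  2.73919456e-01]
 [-6.07818005e-04 -2.73919579e-01 -9.61752408e-01]] [-674.91397699  -33.54898078  389.03158575]
```

View pics/scene0.png

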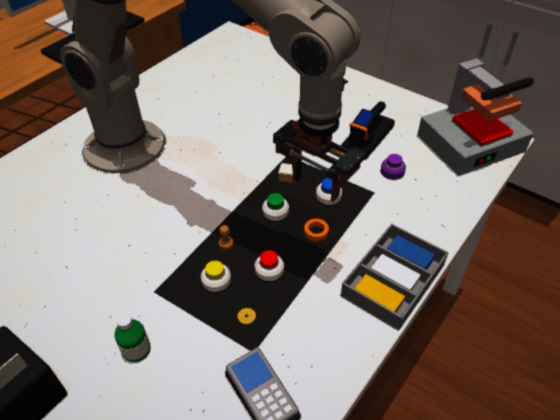

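View pics/side0.png

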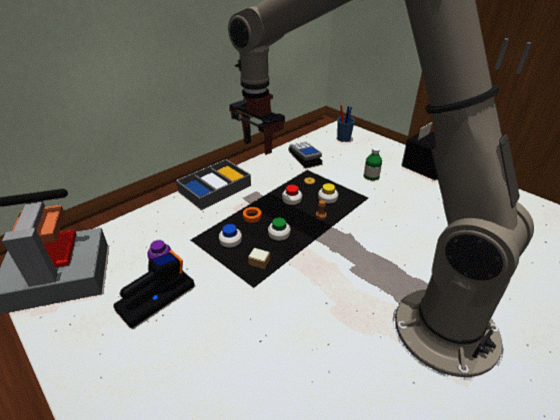

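View pics/wrist0.png

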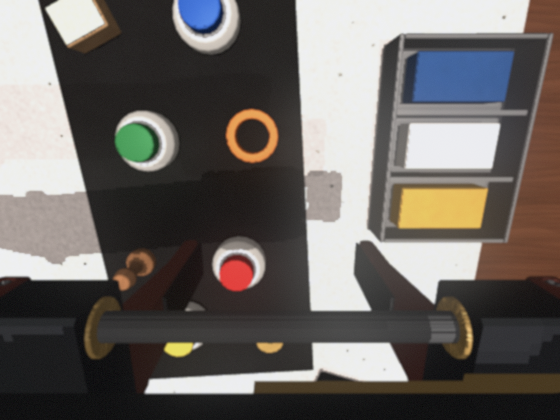

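Scene: blue key (328,187), yellow (214,270), red (268,259), green (276,202). The purple look-alike is at (393,165), off the mat. Side: blue (230,230), yellow (328,188), purple (158,247). Next I measure the keys.

```bash
cat > h.py <<'E'
from workcell import robot,cams
import cv2,numpy as np
RNG={"blue":((108,130,60),(122,255,255)),"yellow":((24,150,90),(34,255,255)),"green":((60,100,40),(85,255,255)),"red":((175,150,80),(179,255,255)),"red2":((0,200,120),(4,255,255)),"orange":((7,150,120),(17,255,255)),"purple":((130,80,40),(155,255,255))}
def ray(c,u,v,z):
    d=c["R"].T@np.array([(u-c["cx"])/c["fx"],(v-c["cy"])/c["fy"],1]);o=-c["R"].T@c["t"]
    return o+d*(z-o[2])/d[2]
def proj(c,X):
    p=c["R"]@np.array(X)+c["t"];return c["cx"]+c["fx"]*p[0]/p[2],c["cy"]+c["fy"]*p[1]/p[2]
def blobs(c,n,amin=15):
    h=cv2.cvtColor(c["image"],cv2.COLOR_RGB2HSV);m=cv2.inRange(h,*RNG[n])
    k,l,st,ce=cv2.connectedComponentsWithStats(m)
    return [(st[i,4],*st[i,:4],ce[i].round(1)) for i in range(1,k) if st[i,4]>=amin]
E
python3 - <<'E'
from h import *
for n in("scene","side","wrist"):
    c=cams.capture(n)
    for k in RNG:
        for b in blobs(c,k): 
            print(n,k,b[0],b[1:5],b[5],"z53",ray(c,*b[5],53)[:2].round(1),"z44",ray(c,*b[5],44)[:2].round(1))
    im=c["image"][:,:,::-1]
    if n=="scene": cv2.imwrite("pics/cropA.png",cv2.resize(im[140:330,150:430],None,fx=2.8,fy=2.8,interpolation=2))
    if n=="side": cv2.imwrite("pics/cropB.png",cv2.resize(im[160:290,130:370],None,fx=3.3,fy=3.3,interpolation=2))
E
```

```text
scene blue 164 (np.int32(355), np.int32(110), np.int32(18), np.int32(16)) [363.8 117.1] z53 [525.5 473.8] z44 [520.  484.5]
scene blue 115 (np.int32(322), np.int32(178), np.int32(11), np.int32(13)) [326.9 183.5] z53 [595.6 177. ] z44 [590.7 184.9]
scene blue 728 (np.int32(388), np.int32(235), np.int32(47), np.int32(34)) [411.2 251.1] z53 [875.  107.9] z44 [872.8 115.2]
scene blue 895 (np.int32(232), np.int32(352), np.int32(40), np.int32(40)) [251.5 371.5] z53 [ 770.4 -340.8] z44 [ 767.2 -337.6]
scene yellow 233 (np.int32(205), np.int32(260), np.int32(18), np.int32(16)) [213.8 267.7] z53 [ 544.3 -199.7] z44 [ 539.  -195.3]
scene green 15 (np.int32(487), np.int32(156), np.int32(4), np.int32(5)) [488.4 157.7] z53 [888.3 520.1] z44 [886.2 531.3]
scene green 210 (np.int32(267), np.int32(193), np.int32(17), np.int32(16)) [275.1 199.9] z53 [524.6  50.2] z44 [519.1  57. ]
scene green 544 (np.int32(115), np.int32(320), np.int32(30), np.int32(29)) [129.7 335.3] z53 [ 522.9 -429.3] z44 [ 517.4 -427. ]
scene green 18 (np.int32(130), np.int32(357), np.int32(13), np.int32(5)) [135.9 359.8] z53 [ 5
[... 4186 characters left out ...]
.int32(12), np.int32(12)) [176.1 255.9] z53 [600.6 359. ] z44 [609.7 355.3]
side purple 274 (np.int32(148), np.int32(240), np.int32(23), np.int32(19)) [157.6 249.1] z53 [659.2 382.5] z44 [669.1 379. ]
wrist blue 1159 (np.int32(178), np.int32(0), np.int32(44), np.int32(33)) [200.6  13.8] z53 [601.8 174.1] z44 [599.8 176.9]
wrist blue 4558 (np.int32(413), np.int32(52), np.int32(99), np.int32(49)) [461.1  75.7] z53 [858.3 119.8] z44 [863.3 121. ]
wrist green 1254 (np.int32(114), np.int32(124), np.int32(44), np.int32(37)) [135.6 142.2] z53 [524.8  54.8] z44 [520.7  54.2]
wrist orange 1330 (np.int32(226), np.int32(109), np.int32(52), np.int32(54)) [251.2 135.2] z53 [647.2  62. ] z44 [646.4  61.6]
```

View pics/cropA.png

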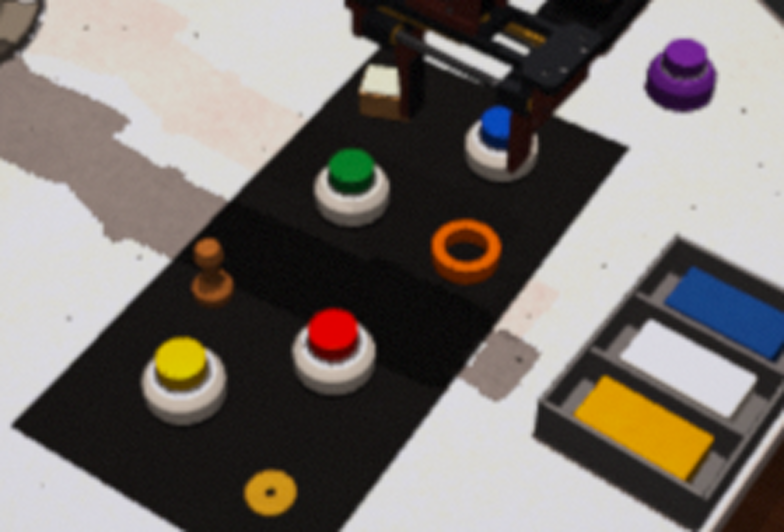

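View pics/cropB.png

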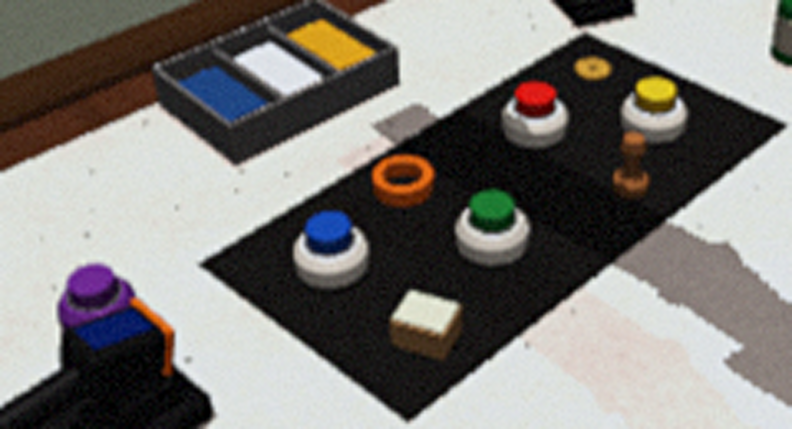

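Blue and yellow on the mat fit the description, and the purple button off the mat is the look-alike. Cross-checking the views gives blue ≈ (598,178) and yellow ≈ (542,-198). I'll close the fingers and move near blue for a wrist look.

Call:
servo_tool:
  targets:
    - {"tx": 0.04,"ty": -0.03,"fingers": 0}
    - {"tx": 0.08,"ty": -0.06,"fingers": 0}
    - {"tx": 0.1,"ty": -0.075,"fingers": 0}
    - {"tx": 0.1,"ty": -0.075,"fingers": 0}
    - {"tx": 0.1,"ty": -0.075,"fingers": 0}

```text
$.targets[0]: bad value
```

```bash
python3 - <<'E'
from h import *
s=robot.observe();print(s["t"],s["tcp_pos"],s["ee_rot"],s["width"],s["force"])
c=cams.capture("wrist");cv2.imwrite("pics/w1.png",c["image"][:,:,::-1]);print(-c["R"].T@c["t"])
for b in blobs(c,"blue",100):
    print(b[0],b[1:5],b[5],[ray(c,*b[5],z)[:2].round(1) for z in(53,44)])
c=cams.capture("scene")
for n in("blue","yellow"):
  for b in blobs(c,n,100): print(n,b[0],b[1:5],b[5],[ray(c,*b[5],z)[:2].round(1) for z in(53,44)])
E
```

```text
0.3 [6.74812993e+02 9.98304875e-03 1.88251181e+02] [-3.14104345e+00  1.98915965e-05  1.57082095e+00] 1.0019348581919163 [-0.2192945   1.04801688 -0.37136875]
[675.34721836  74.36479456 383.43535877]
1156 (np.int32(178), np.int32(0), np.int32(44), np.int32(33)) [200.5  13.8] [array([601.8, 174.2]), array([599.8, 176.9])]
4551 (np.int32(413), np.int32(52), np.int32(99), np.int32(49)) [460.8  75.7] [array([858.3, 119.8]), array([863.2, 121.1])]
blue 163 (np.int32(355), np.int32(110), np.int32(18), np.int32(16)) [363.8 117.1] [array([525.5, 473.8]), array([520. , 484.5])]
blue 118 (np.int32(322), np.int32(177), np.int32(11), np.int32(14)) [327.  183.4] [array([595.6, 177.4]), array([590.7, 185.4])]
blue 721 (np.int32(388), np.int32(235), np.int32(47), np.int32(33)) [411.3 251.2] [array([875.3, 107.7]), array([873.1, 115.1])]
blue 896 (np.int32(232), np.int32(352), np.int32(40), np.int32(40)) [251.5 371.5] [array([ 770.4, -340.8]), array([ 767.2, -337.6])]
yellow 232 (np.int32(205), np.int32(260), np.int32(18), np.int32(16)) [213.8 267.6] [array([ 544.1, -199.5]), array([ 538.8, -195.1])]
```

View pics/w1.png

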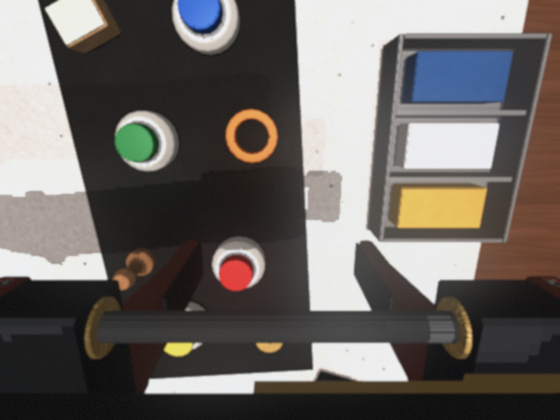

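The view is unchanged because the call was refused and nothing moved. I'll resend it with every field filled in.

Call:
servo_tool:
  targets:
    - {"tx": 0.04,"ty": -0.03,"tz": 0.0,"ax": 0.0,"ay": 0.0,"az": 0.0,"fingers": 0.0}
    - {"tx": 0.08,"ty": -0.06,"tz": 0.0,"ax": 0.0,"ay": 0.0,"az": 0.0,"fingers": 0.0}
    - {"tx": 0.1,"ty": -0.075,"tz": 0.0,"ax": 0.0,"ay": 0.0,"az": 0.0,"fingers": 0.0}
    - {"tx": 0.1,"ty": -0.075,"tz": 0.0,"ax": 0.0,"ay": 0.0,"az": 0.0,"fingers": 0.0}
    - {"tx": 0.1,"ty": -0.075,"tz": 0.0,"ax": 0.0,"ay": 0.0,"az": 0.0,"fingers": 0.0}

```text
t: 1.02
tcp_pos: [600.7, 98.6, 188.6]
ee_rot: [3.141, 0.001, 1.569]
force: [0.8, -0.1, -0.5]
width: 0.468
```

```bash
python3 - <<'E'
from h import *
s=robot.observe();print(s["t"],s["tcp_pos"],s["ee_rot"],s["width"],s["force"])
for n in("wrist","scene"):
  c=cams.capture(n)
  if n=="wrist":cv2.imwrite("pics/w1b.png",c["image"][:,:,::-1]);print(-c["R"].T@c["t"])
  for k in("blue","yellow"):
    for b in blobs(c,k,80): print(n,k,b[0],b[1:5],b[5],[ray(c,*b[5],z)[:2].round(1) for z in(53,44)])
E
```

```text
1.025 [600.73485869  98.56546055 188.58976995] [3.14111411e+00 7.80697061e-04 1.56938072e+00] 0.4681921943145497 [ 0.82693121 -0.13083132 -0.5288696 ]
[601.16366681 173.09387    383.74090828]
wrist blue 1161 (np.int32(258), np.int32(94), np.int32(37), np.int32(40)) [275.9 113.4] [array([599.5, 182.4]), array([599.4, 182.6])]
wrist blue 2601 (np.int32(469), np.int32(150), np.int32(88), np.int32(40)) [515.5 171.7] [array([860.1, 121.5]), array([867.1, 120.1])]
scene blue 154 (np.int32(357), np.int32(110), np.int32(16), np.int32(16)) [364.2 117. ] [array([526.2, 474.9]), array([520.7, 485.7])]
scene blue 170 (np.int32(322), np.int32(177), np.int32(16), np.int32(15)) [329.4 183.5] [array([600.7, 180.8]), array([595.9, 188.8])]
scene blue 736 (np.int32(388), np.int32(235), np.int32(47), np.int32(33)) [411.1 251. ] [array([874.7, 108. ]), array([872.4, 115.3])]
scene blue 896 (np.int32(232), np.int32(352), np.int32(40), np.int32(40)) [251.5 371.5] [array([ 770.4, -340.8]), array([ 767.2, -337.6])]
scene yellow 233 (np.int32(205), np.int32(260), np.int32(18), np.int32(16)) [213.8 267.7] [array([ 544.3, -199.7]), array([ 539. , -195.3])]
```

View pics/w1b.png

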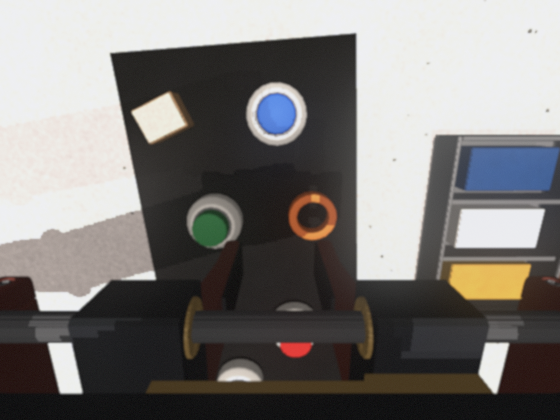

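The blue key is straight below the wrist camera at pixel (276,113), which gives (599.5,182) and agrees with the other two cameras. I'll move above it and finish closing.

Call:
servo_tool:
  targets:
    - {"tx": 0.045,"ty": -0.001,"tz": 0.0,"ax": 0.0,"ay": 0.0,"az": 0.0,"fingers": 0.0}
    - {"tx": 0.084,"ty": -0.001,"tz": 0.02,"ax": 0.0,"ay": 0.0,"az": 0.0,"fingers": 0.0}
    - {"tx": 0.084,"ty": -0.001,"tz": 0.07,"ax": 0.0,"ay": 0.0,"az": 0.0,"fingers": 0.0}
    - {"tx": 0.084,"ty": -0.001,"tz": 0.11,"ax": 0.0,"ay": 0.0,"az": 0.0,"fingers": 0.0}
    - {"tx": 0.084,"ty": -0.001,"tz": 0.11,"ax": 0.0,"ay": 0.0,"az": 0.0,"fingers": 0.0}

```text
t: 1.75
tcp_pos: [598.1, 180.0, 75.2]
ee_rot: [-3.136, 0.004, 1.567]
force: [-0.9, -0.6, 0.0]
width: 0.006
```

```bash
python3 - <<'E'
from h import *
s=robot.observe();print(s["t"],s["tcp_pos"],s["ee_rot"],s["width"],s["force"])
a=[]
for n,y0,y1,x0,x1 in(("wrist",0,420,0,560),("scene",130,250,250,410),("side",170,290,150,310)):
  c=cams.capture(n)
  if n!="wrist":
    print(n,proj(c,s["tcp_pos"]),proj(c,[599.5,182.4,53]));a.append(cv2.resize(c["image"][y0:y1,x0:x1,::-1],(400,300)))
cv2.imwrite("pics/a2.png",np.hstack(a))
E
```

```text
1.75 [598.13864702 180.04583265  75.20396371] [-3.1357355   0.00362483  1.56688682] 0.0064797648938776636 [-0.90297889 -0.62295712  0.00883534]
scene (np.float64(328.8749860585614), np.float64(176.99126938960745)) (np.float64(329.3506689000683), np.float64(182.95997555085256))
side (np.float64(228.94985455061624), np.float64(221.47617251141557)) (np.float64(228.63894078920532), np.float64(227.4438430643421))
```

View pics/a2.png

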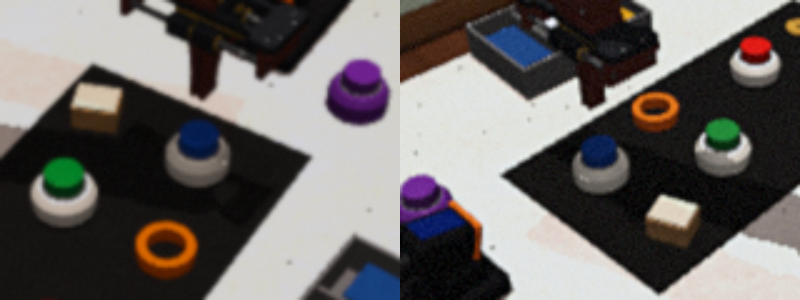

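The fingertips show at scene (332,169) and side (227,212), but the reported TCP projects to about 8–9 px lower. I'll recheck before descending.

```bash
python3 - <<'E'
from h import *
a=[]
s=robot.observe();print(s["t"],s["tcp_pos"],s["ee_rot"],s["width"],s["force"],s["dq"])
for n,y0,x0 in(("scene",130,250),("side",170,150)):
  c=cams.capture(n)
  im=c["image"][:,:,::-1].copy()
  im=cv2.resize(im[y0:y0+120,x0:x0+160],None,fx=2.5*2/2,fy=2.5,interpolation=2)
  for z in(53,75,95,115):
    u,v=proj(c,[s["tcp_pos"][0],s["tcp_pos"][1],z]);cv2.circle(im,(int((u-x0)*2.5),int((v-y0)*2.5)),2,(0,0,255),-1);print(n,z,u,v)
  a.append(im)
s=robot.observe();print(s["t"],s["tcp_pos"],s["ee_rot"])
cv2.imwrite("pics/a3.png",np.hstack(a))
E
```

```text
1.9 [601.72419525 181.91262371  80.11206636] [ 3.13887647e+00 -7.72547800e-05  1.56714154e+00] 0.006799029291838412 [ 0.75956049 -0.15612192  0.29844326] [-0.00181928 -0.01665104 -0.00180358 -0.00443382  0.00019236 -0.00436955
 -0.00101874]
scene 53 329.96236409542684 183.42388596375957
scene 75 330.4484447609684 177.22429761752085
scene 95 330.90039614488467 171.46000224141915
scene 115 331.3622538608623 165.56935915154068
side 53 228.31739339590163 227.0194513086467
side 75 227.70384335972403 221.24221900220385
side 95 227.13340163430016 215.8708977231877
side 115 226.5504852486977 210.3821141256222
2.0 [601.75281293 182.31722873  80.52559833] [ 3.13801403e+00 -5.70575890e-04  1.56758145e+00]
```

View pics/a3.png

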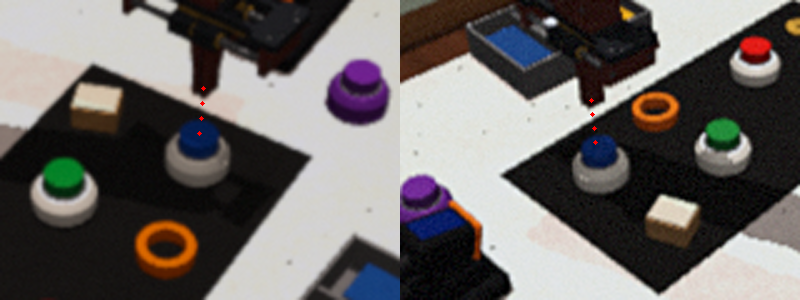

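```bash
python3 - <<'E'
from h import *
a=[]
for n,y0,x0 in(("scene",145,300),("side",190,195)):
  im=cams.capture(n)["image"][y0:y0+50,x0:x0+65,::-1]
  im=(255*(im/255.)**0.4).astype(np.uint8)
  a.append(cv2.resize(im,None,fx=6,fy=6,interpolation=0))
cv2.imwrite("pics/a4.png",np.hstack(a))
E
```

```text
(no output)
```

View pics/a4.png

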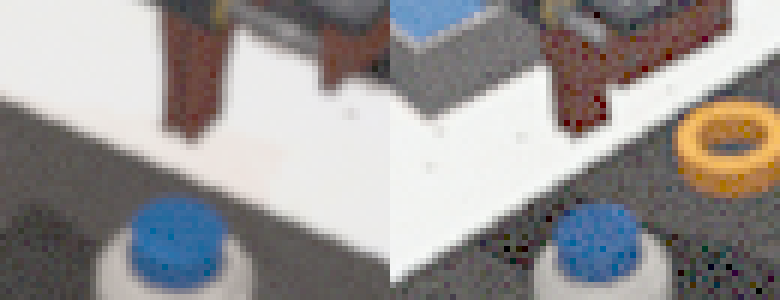

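```bash
python3 - <<'E'
from h import *
import numpy as np
a=[]
s=robot.observe()
for n in("scene","side"):
  c=cams.capture(n)
  for o in(-44,44): print(n,"start fingertip proj",proj(c,[675+o,0,188.5]), "z215",proj(c,[675+o,0,215]))
  im=cv2.imread(f"pics/{n}0.png"); x0,y0=(265,120) if n=="scene" else (220,90)
  im=(255*(im[y0:y0+90,x0:x0+90]/255.)**0.5).astype(np.uint8); a.append(cv2.resize(im,None,fx=4.4,fy=4.4,interpolation=2))
cv2.imwrite("pics/a5.png",np.hstack(a))
# wrist: now
c=cams.capture("wrist");cv2.imwrite("pics/w2.png",c["image"][:,:,::-1])
# w1b camera reconstructed
R=c["R"];print(-R.T@c["t"],s["tcp_pos"])
c2=dict(c);c2["t"]=-R@np.array([601.16,173.09,383.74])
for cz in(0,15,30):
  c2["t"]=-R@np.array([601.16,173.09,383.74+cz]);p=ray(c2,112,53,3);q=ray(c2,356,34,3);print(cz,p,q,np.linalg.norm(p-q))
E
```

```text
scene start fingertip proj (np.float64(298.2753964322657), np.float64(190.8579078057321)) z215 (np.float64(298.43556536525045), np.float64(182.1386810669085))
scene start fingertip proj (np.float64(331.78710815070224), np.float64(208.38146531252457)) z215 (np.float64(332.53522995653987), np.float64(199.67830665558836))
side start fingertip proj (np.float64(266.7379431848406), np.float64(162.25937150574364)) z215 (np.float64(266.54901612984025), np.float64(154.6013108086791))
side start fingertip proj (np.float64(248.43963752128906), np.float64(152.11841005869442)) z215 (np.float64(248.0176639561053), np.float64(144.65941336678975))
[600.90730547 256.67836716 274.62546864] [601.17676492 182.35175028  80.07256984]
0 [414.94794819 249.52093202   3.        ] [689.33634094 268.18127968   3.        ] 275.02217846815336
15 [407.61175872 252.53207868   3.        ] [692.81022105 271.92758739   3.        ] 285.8572172794743
30 [400.27556926 255.54322534   3.        ] [696.28410116 275.67389509   3.        ] 296.69225609079507
```

View pics/a5.png

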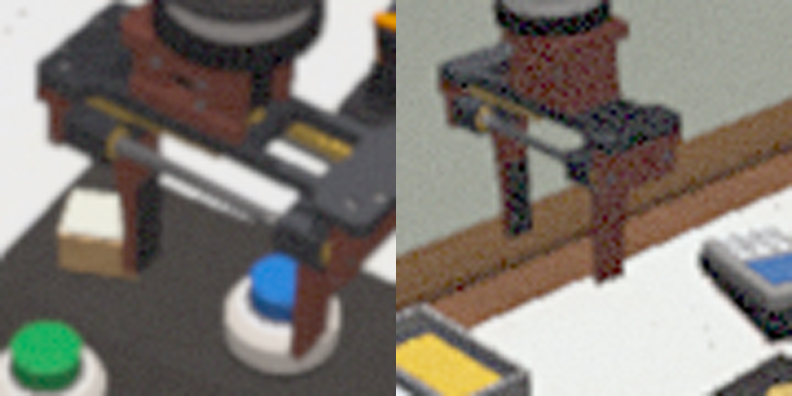

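View pics/w2.png

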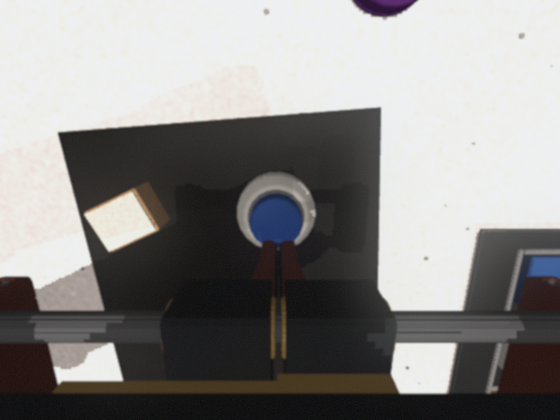

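The wrist view shows the closed tips at (277,243), right against the blue key at (276,220). In both the scene and side views the tips look 20–30 mm above the reported TCP. So I'll go by contact: small steps down, watching force and images.

Call:
servo_tool:
  targets:
    - {"tx": 0.0,"ty": -0.001,"tz": 0.008,"ax": 0.0,"ay": 0.0,"az": 0.0,"fingers": 0.0}
    - {"tx": 0.0,"ty": -0.001,"tz": 0.016,"ax": 0.0,"ay": 0.0,"az": 0.0,"fingers": 0.0}
    - {"tx": 0.0,"ty": -0.001,"tz": 0.02,"ax": 0.0,"ay": 0.0,"az": 0.0,"fingers": 0.0}
    - {"tx": 0.0,"ty": -0.001,"tz": 0.02,"ax": 0.0,"ay": 0.0,"az": 0.0,"fingers": 0.0}
    - {"tx": 0.0,"ty": -0.001,"tz": 0.02,"ax": 0.0,"ay": 0.0,"az": 0.0,"fingers": 0.0}

```text
t: 2.88
tcp_pos: [599.6, 182.3, 59.2]
ee_rot: [3.14, 0.0, 1.568]
force: [-0.1, 0.9, 0.5]
width: 0.01
```

```bash
cat > look.py <<'E'
from h import *
import sys
name=sys.argv[1]; X=np.array([float(v) for v in sys.argv[2:4]]+[53])
s=robot.observe();print(round(s["t"],2),s["tcp_pos"].round(1),s["ee_rot"].round(3),s["force"].round(1),s["width"])
a=[]
for n in("scene","side"):
  c=cams.capture(n);u,v=proj(c,X);x0,y0=int(u)-35,int(v)-35
  print(n,"crop",x0,y0,"tcp",np.round(proj(c,s["tcp_pos"]),1),"top",np.round((u,v),1))
  im=c["image"][y0:y0+60,x0:x0+65,::-1];im=(255*(im/255.)**0.5).astype(np.uint8)
  a.append(cv2.resize(im,None,fx=6,fy=6,interpolation=0))
cv2.imwrite(f"pics/{name}.png",np.hstack(a))
E
python3 look.py b1 600 182
```

```text
2.88 [599.6 182.3  59.2] [3.14  0.    1.568] [-0.1  0.9  0.5] 0.00950605583705879
scene crop 294 148 tcp [329.5 181.3] top [329.4 183.1]
side crop 193 192 tcp [228.5 225.8] top [228.6 227.3]
```

View pics/b1.png

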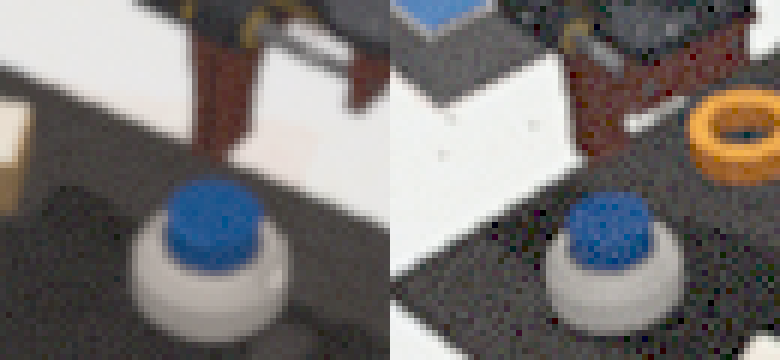

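The tips are still clearly above the key (scene (329,175) against the key top at 183), and there is no force. I'll continue down in small steps with force checks.

Call:
servo_tool:
  targets:
    - {"tx": 0.0,"ty": 0.0,"tz": 0.003,"ax": 0.0,"ay": 0.0,"az": 0.0,"fingers": 0.0}
    - {"tx": 0.0,"ty": 0.0,"tz": 0.006,"ax": 0.0,"ay": 0.0,"az": 0.0,"fingers": 0.0}
    - {"tx": 0.0,"ty": 0.0,"tz": 0.008,"ax": 0.0,"ay": 0.0,"az": 0.0,"fingers": 0.0}
    - {"tx": 0.0,"ty": 0.0,"tz": 0.008,"ax": 0.0,"ay": 0.0,"az": 0.0,"fingers": 0.0}

```text
t: 3.48
tcp_pos: [599.5, 182.3, 51.1]
ee_rot: [3.14, 0.0, 1.568]
force: [0.6, 0.3, 0.4]
width: 0.007
```

```bash
python3 look.py b2 600 182
```

```text
3.48 [599.5 182.3  51.1] [3.14  0.    1.568] [0.6 0.3 0.4] 0.00659960857420207
scene crop 294 148 tcp [329.3 183.5] top [329.4 183.1]
side crop 193 192 tcp [228.7 227.9] top [228.6 227.3]
```

View pics/b2.png

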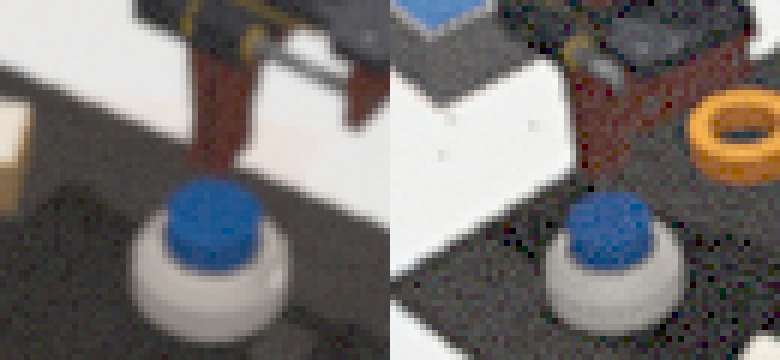

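There is still a visible gap and no force at reported z 51. Going on.

Call:
servo_tool:
  targets:
    - {"tx": 0.0,"ty": 0.0,"tz": 0.003,"ax": 0.0,"ay": 0.0,"az": 0.0,"fingers": 0.0}
    - {"tx": 0.0,"ty": 0.0,"tz": 0.006,"ax": 0.0,"ay": 0.0,"az": 0.0,"fingers": 0.0}
    - {"tx": 0.0,"ty": 0.0,"tz": 0.008,"ax": 0.0,"ay": 0.0,"az": 0.0,"fingers": 0.0}
    - {"tx": 0.0,"ty": 0.0,"tz": 0.008,"ax": 0.0,"ay": 0.0,"az": 0.0,"fingers": 0.0}

```text
t: 4.08
tcp_pos: [599.5, 182.3, 43.1]
ee_rot: [3.14, 0.0, 1.568]
force: [1.1, -0.4, -0.4]
width: 0.003
```

```bash
python3 look.py b3 600 182
```

```text
4.08 [599.5 182.3  43.1] [3.14  0.    1.568] [ 1.1 -0.4 -0.4] 0.0025080063227549067
scene crop 294 148 tcp [329.1 185.7] top [329.4 183.1]
side crop 193 192 tcp [228.9 230. ] top [228.6 227.3]
```

View pics/b3.png

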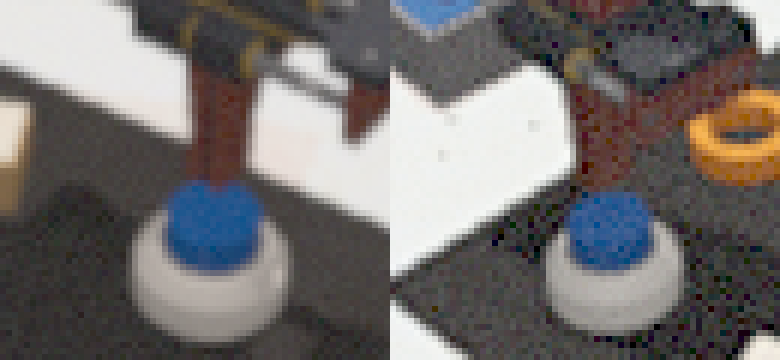

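The scene view shows the tips at (330,179), starting to overlap the key outline, with no force yet. I'll use smaller steps.

Call:
servo_tool:
  targets:
    - {"tx": 0.0,"ty": 0.0,"tz": 0.002,"ax": 0.0,"ay": 0.0,"az": 0.0,"fingers": 0.0}
    - {"tx": 0.0,"ty": 0.0,"tz": 0.004,"ax": 0.0,"ay": 0.0,"az": 0.0,"fingers": 0.0}
    - {"tx": 0.0,"ty": 0.0,"tz": 0.006,"ax": 0.0,"ay": 0.0,"az": 0.0,"fingers": 0.0}
    - {"tx": 0.0,"ty": 0.0,"tz": 0.006,"ax": 0.0,"ay": 0.0,"az": 0.0,"fingers": 0.0}

```text
t: 4.68
tcp_pos: [599.5, 182.3, 37.1]
ee_rot: [3.14, 0.0, 1.568]
force: [-0.1, -0.2, 0.3]
width: 0.006
```

```bash
python3 look.py b4 600 182
```

```text
4.67 [599.5 182.3  37.1] [3.14  0.    1.568] [-0.1 -0.2  0.3] 0.006198102271991822
scene crop 294 148 tcp [329.  187.4] top [329.4 183.1]
side crop 193 192 tcp [229.1 231.5] top [228.6 227.3]
```

View pics/b4.png

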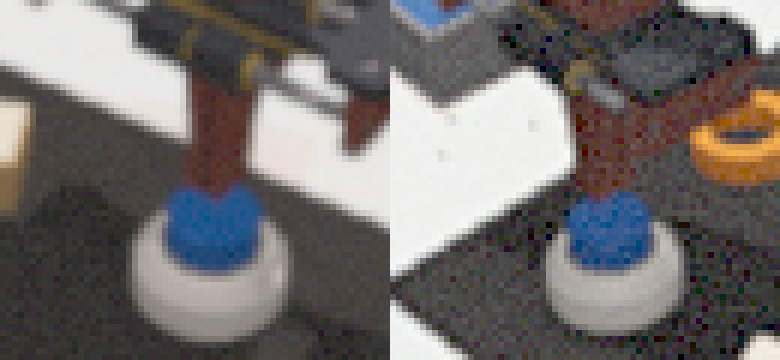

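Call:
servo_tool:
  targets:
    - {"tx": 0.0,"ty": 0.0,"tz": 0.002,"ax": 0.0,"ay": 0.0,"az": 0.0,"fingers": 0.0}
    - {"tx": 0.0,"ty": 0.0,"tz": 0.004,"ax": 0.0,"ay": 0.0,"az": 0.0,"fingers": 0.0}
    - {"tx": 0.0,"ty": 0.0,"tz": 0.005,"ax": 0.0,"ay": 0.0,"az": 0.0,"fingers": 0.0}
    - {"tx": 0.0,"ty": 0.0,"tz": 0.005,"ax": 0.0,"ay": 0.0,"az": 0.0,"fingers": 0.0}

```text
t: 5.28
tcp_pos: [599.7, 182.3, 32.2]
ee_rot: [3.14, 0.0, 1.568]
force: [-0.5, 0.2, -0.1]
width: 0.006
```

```bash
python3 look.py b5 600 182
```

```text
5.28 [599.7 182.3  32.2] [3.14  0.    1.568] [-0.5  0.2 -0.1] 0.006341287691558809
scene crop 294 148 tcp [328.9 188.7] top [329.4 183.1]
side crop 193 192 tcp [229.2 232.8] top [228.6 227.3]
```

View pics/b5.png

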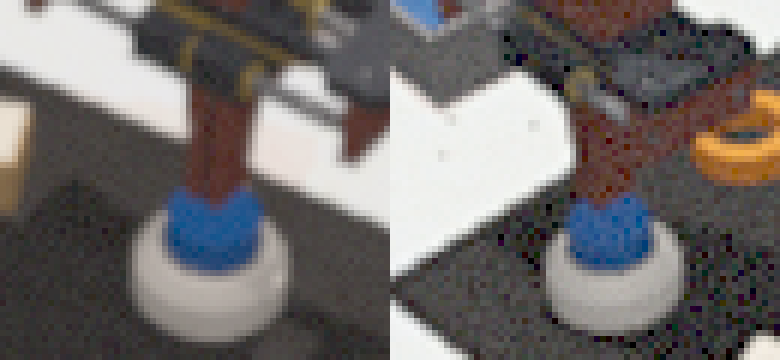

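There is still no contact and the key looks unchanged. Another 5 mm.

Call:
servo_tool:
  targets:
    - {"tx": 0.0,"ty": 0.0,"tz": 0.002,"ax": 0.0,"ay": 0.0,"az": 0.0,"fingers": 0.0}
    - {"tx": 0.0,"ty": 0.0,"tz": 0.004,"ax": 0.0,"ay": 0.0,"az": 0.0,"fingers": 0.0}
    - {"tx": 0.0,"ty": 0.0,"tz": 0.005,"ax": 0.0,"ay": 0.0,"az": 0.0,"fingers": 0.0}
    - {"tx": 0.0,"ty": 0.0,"tz": 0.005,"ax": 0.0,"ay": 0.0,"az": 0.0,"fingers": 0.0}

```text
t: 5.88
tcp_pos: [599.7, 182.3, 27.2]
ee_rot: [3.14, 0.0, 1.568]
force: [-0.5, 1.2, 0.0]
width: 0.009
```

```bash
python3 look.py b6 600 182; python3 - <<'E'
from h import *
c=cams.capture("scene");d=cams.capture("side")
for dx in(-10,10):
  for dy in(-12,12): print(dx,dy,np.round(proj(c,[600+dy,182+dx,53]),1),np.round(proj(d,[600+dy,182+dx,53]),1))
E
```

```text
5.88 [599.7 182.3  27.2] [3.14  0.    1.568] [-0.5  1.2  0. ] 0.009132053041405542
scene crop 294 148 tcp [328.8 190.1] top [329.4 183.1]
side crop 193 192 tcp [229.3 234. ] top [228.6 227.3]
-10 -12 [323.4 183.4] [233.8 227.7]
-10 12 [331.1 187.3] [228.9 224. ]
10 -12 [327.7 179.1] [228.4 230.7]
10 12 [335.5 182.9] [223.5 226.9]
```

View pics/b6.png

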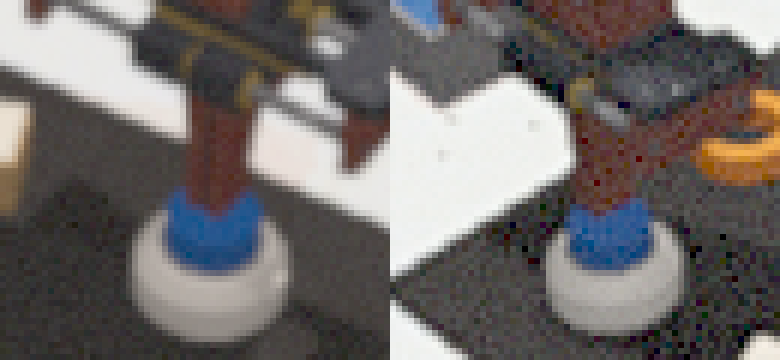

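Near corner of the tips: scene (329,184) and side (228,227.5). Contact should come at about 187 and 230.7, so roughly 11 mm remain. Going on.

Call:
servo_tool:
  targets:
    - {"tx": 0.0,"ty": 0.0,"tz": 0.002,"ax": 0.0,"ay": 0.0,"az": 0.0,"fingers": 0.0}
    - {"tx": 0.0,"ty": 0.0,"tz": 0.004,"ax": 0.0,"ay": 0.0,"az": 0.0,"fingers": 0.0}
    - {"tx": 0.0,"ty": 0.0,"tz": 0.006,"ax": 0.0,"ay": 0.0,"az": 0.0,"fingers": 0.0}
    - {"tx": 0.0,"ty": 0.0,"tz": 0.006,"ax": 0.0,"ay": 0.0,"az": 0.0,"fingers": 0.0}

```text
t: 6.58
tcp_pos: [599.7, 182.3, 21.1]
ee_rot: [3.14, 0.0, 1.568]
force: [0.2, -0.6, -0.6]
width: 0.01
```

```bash
python3 look.py b7 600 182
```

```text
6.58 [599.7 182.3  21.1] [3.14  0.    1.568] [ 0.2 -0.6 -0.6] 0.010353651048813445
scene crop 294 148 tcp [328.7 191.7] top [329.4 183.1]
side crop 193 192 tcp [229.5 235.5] top [228.6 227.3]
```

View pics/b7.png

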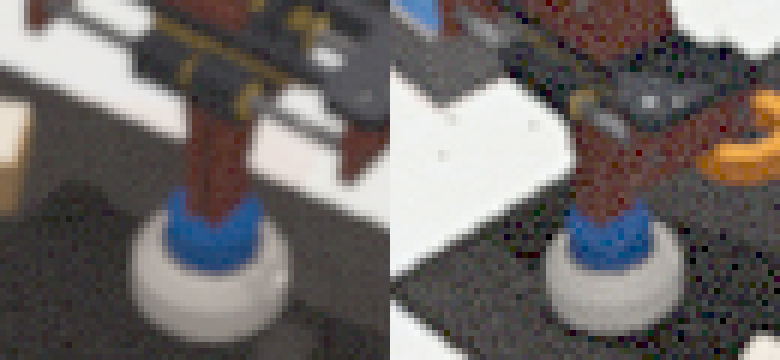

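Call:
servo_tool:
  targets:
    - {"tx": 0.0,"ty": 0.0,"tz": 0.002,"ax": 0.0,"ay": 0.0,"az": 0.0,"fingers": 0.0}
    - {"tx": 0.0,"ty": 0.0,"tz": 0.004,"ax": 0.0,"ay": 0.0,"az": 0.0,"fingers": 0.0}
    - {"tx": 0.0,"ty": 0.0,"tz": 0.004,"ax": 0.0,"ay": 0.0,"az": 0.0,"fingers": 0.0}

```text
t: 7.05
tcp_pos: [600.0, 182.5, 17.5]
ee_rot: [3.14, -0.0, 1.568]
force: [-0.8, 0.2, 3.1]
width: 0.002
```

```bash
python3 look.py b8 600 182
```

```text
7.05 [600.  182.5  17.5] [ 3.14  -0.     1.568] [-0.8  0.2  3.1] 0.0020786348234141977
scene crop 294 148 tcp [328.8 192.7] top [329.4 183.1]
side crop 193 192 tcp [229.5 236.4] top [228.6 227.3]
```

View pics/b8.png

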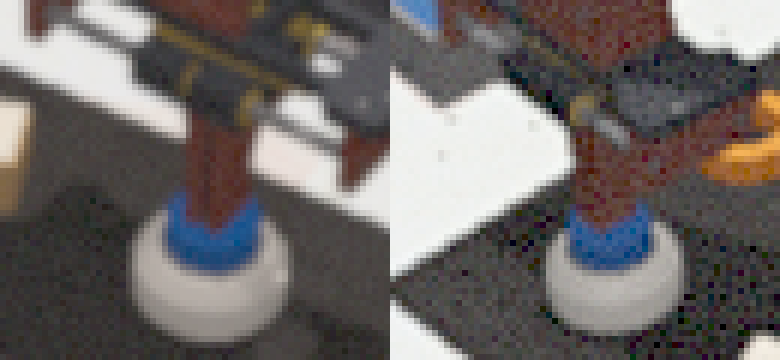

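Contact: 3.1 N at reported z 17.5, so the key has sunk about 2 mm. The fingertips therefore end about 33 mm above the reported TCP. Now pressing on toward 10 mm of travel (about 8.5 N).

Call:
servo_tool:
  targets:
    - {"tx": 0.0,"ty": 0.0,"tz": 0.002,"ax": 0.0,"ay": 0.0,"az": 0.0,"fingers": 0.0}
    - {"tx": 0.0,"ty": 0.0,"tz": 0.004,"ax": 0.0,"ay": 0.0,"az": 0.0,"fingers": 0.0}
    - {"tx": 0.0,"ty": 0.0,"tz": 0.006,"ax": 0.0,"ay": 0.0,"az": 0.0,"fingers": 0.0}
    - {"tx": 0.0,"ty": 0.0,"tz": 0.0075,"ax": 0.0,"ay": 0.0,"az": 0.0,"fingers": 0.0}
    - {"tx": 0.0,"ty": 0.0,"tz": 0.0075,"ax": 0.0,"ay": 0.0,"az": 0.0,"fingers": 0.0}

```text
t: 7.78
tcp_pos: [600.1, 182.5, 10.4]
ee_rot: [3.139, -0.0, 1.568]
force: [-2.0, -1.0, 7.8]
width: 0.007
```

```bash
python3 look.py b9 600 182
```

```text
7.78 [600.1 182.5  10.4] [ 3.139 -0.     1.568] [-2.  -1.   7.8] 0.007249338599876763
scene crop 294 148 tcp [328.7 194.7] top [329.4 183.1]
side crop 193 192 tcp [229.6 238.2] top [228.6 227.3]
```

View pics/b9.png

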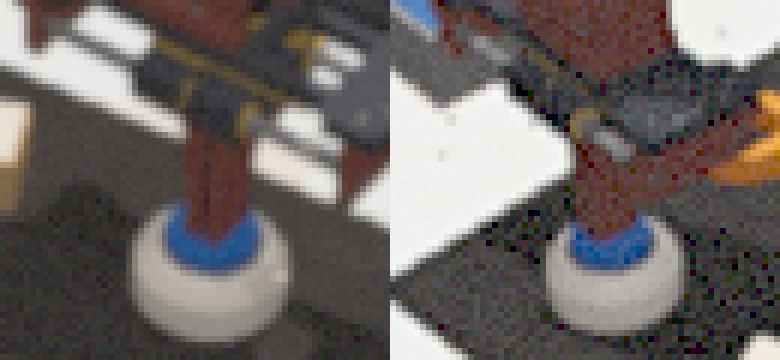

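The key is visibly sunk at 7.8 N, about 9 mm. I'll add 1 mm for margin, then release straight up.

Call:
servo_tool:
  targets:
    - {"tx": 0.0,"ty": 0.0,"tz": 0.001,"ax": 0.0,"ay": 0.0,"az": 0.0,"fingers": 0.0}
    - {"tx": 0.0,"ty": 0.0,"tz": 0.001,"ax": 0.0,"ay": 0.0,"az": 0.0,"fingers": 0.0}
    - {"tx": 0.0,"ty": 0.0,"tz": -0.006,"ax": 0.0,"ay": 0.0,"az": 0.0,"fingers": 0.0}
    - {"tx": 0.0,"ty": 0.0,"tz": -0.015,"ax": 0.0,"ay": 0.0,"az": 0.0,"fingers": 0.0}
    - {"tx": 0.0,"ty": 0.0,"tz": -0.04,"ax": 0.0,"ay": 0.0,"az": 0.0,"fingers": 0.0}

```text
t: 8.5
tcp_pos: [598.7, 181.9, 49.5]
ee_rot: [-3.141, 0.001, 1.568]
force: [-0.0, -0.7, 0.0]
width: 0.006
```

Call:
servo_tool:
  targets:
    - {"tx": 0.0,"ty": 0.0,"tz": -0.06,"ax": 0.0,"ay": 0.0,"az": 0.0,"fingers": 0.0}
    - {"tx": -0.05,"ty": 0.0,"tz": -0.075,"ax": 0.0,"ay": 0.0,"az": 0.0,"fingers": 0.0}
    - {"tx": -0.1,"ty": -0.01,"tz": -0.075,"ax": 0.0,"ay": 0.0,"az": 0.0,"fingers": 0.0}
    - {"tx": -0.15,"ty": -0.02,"tz": -0.075,"ax": 0.0,"ay": 0.0,"az": 0.0,"fingers": 0.0}
    - {"tx": -0.2,"ty": -0.03,"tz": -0.075,"ax": 0.0,"ay": 0.0,"az": 0.0,"fingers": 0.0}

```text
t: 9.12
tcp_pos: [567.6, -19.4, 124.7]
ee_rot: [-3.141, 0.001, 1.568]
force: [0.8, 0.4, 0.1]
width: 0.007
```

```bash
python3 look.py c1 600 182; python3 - <<'E'
from h import *
for n in("wrist","scene","side"):
  c=cams.capture(n)
  if n=="wrist":cv2.imwrite("pics/w3.png",c["image"][:,:,::-1])
  for k in("blue","yellow"):
    for b in blobs(c,k,60): print(n,k,b[0],b[1:5],b[5],[ray(c,*b[5],z)[:2].round(1) for z in(53,)])
E
```

```text
9.12 [567.6 -19.4 124.7] [-3.141e+00  1.000e-03  1.568e+00] [0.8 0.4 0.1] 0.006782787139256601
scene crop 294 148 tcp [270.7 203.6] top [329.4 183.1]
side crop 193 192 tcp [285.6 185.6] top [228.6 227.3]
scene blue 164 (np.int32(355), np.int32(110), np.int32(18), np.int32(16)) [363.8 117.1] [array([525.5, 473.8])]
scene blue 177 (np.int32(322), np.int32(177), np.int32(16), np.int32(15)) [329.4 183.6] [array([600.9, 180.5])]
scene blue 733 (np.int32(388), np.int32(235), np.int32(47), np.int32(33)) [411.1 251.1] [array([874.8, 107.7])]
scene blue 894 (np.int32(232), np.int32(352), np.int32(40), np.int32(40)) [251.5 371.5] [array([ 770.4, -340.8])]
scene yellow 233 (np.int32(205), np.int32(260), np.int32(18), np.int32(16)) [213.8 267.7] [array([ 544.3, -199.7])]
side blue 213 (np.int32(184), np.int32(180), np.int32(27), np.int32(17)) [197.3 187.7] [array([841.8, 133. ])]
side blue 129 (np.int32(222), np.int32(224), np.int32(15), np.int32(12)) [229.1 228.8] [array([593.6, 185.2])]
side blue 156 (np.int32(153), np.int32(254), np.int32(23), np.int32(12)) [163.8 259.3] [array([611.8, 390. ])]
side yellow 78 (np.int32(323), np.int32(183), np.int32(12), np.int32(8)) [328.7 186.6] [array([ 540.1, -197.3])]
```

View pics/c1.png

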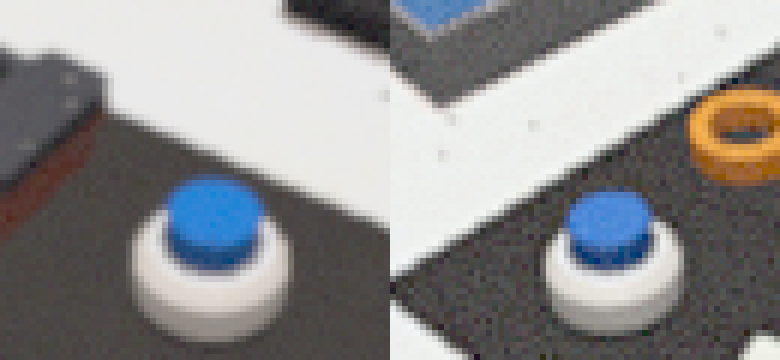

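View pics/w3.png

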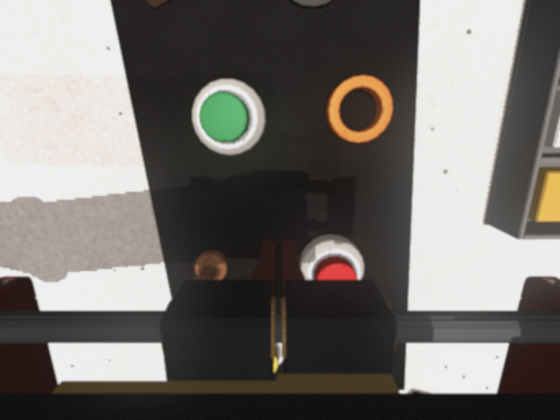

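Blue is back up and unmoved (scene (329.4,183.6), same as before). Next, place the wrist camera over yellow.

Call:
servo_tool:
  targets:
    - {"tx": -0.05,"ty": -0.005,"tz": 0.0,"ax": 0.0,"ay": 0.0,"az": 0.0,"fingers": 0.0}
    - {"tx": -0.1,"ty": -0.01,"tz": 0.0,"ax": 0.0,"ay": 0.0,"az": 0.0,"fingers": 0.0}
    - {"tx": -0.16,"ty": -0.015,"tz": 0.0,"ax": 0.0,"ay": 0.0,"az": 0.0,"fingers": 0.0}
    - {"tx": -0.215,"ty": -0.024,"tz": 0.0,"ax": 0.0,"ay": 0.0,"az": 0.0,"fingers": 0.0}
    - {"tx": -0.235,"ty": -0.024,"tz": 0.0,"ax": 0.0,"ay": 0.0,"az": 0.0,"fingers": 0.0}

```text
t: 10.0
tcp_pos: [543.2, -254.6, 124.7]
ee_rot: [-3.14, 0.001, 1.566]
force: [-0.3, 0.5, 0.2]
width: 0.005
```

```bash
python3 - <<'E'
from h import *
s=robot.observe();print(s["t"],s["tcp_pos"],s["ee_rot"])
c=cams.capture("wrist");cv2.imwrite("pics/w4.png",c["image"][:,:,::-1]);print(-c["R"].T@c["t"])
for b in blobs(c,"yellow",60): print(b[0],b[1:5],b[5],ray(c,*b[5],53)[:2].round(1))
E
```

```text
10.0 [ 543.21339953 -254.57214807  124.69196743] [-3.14026984e+00  1.34253419e-03  1.56597595e+00]
[ 544.27979946 -179.94636962  319.79237181]
```

View pics/w4.png

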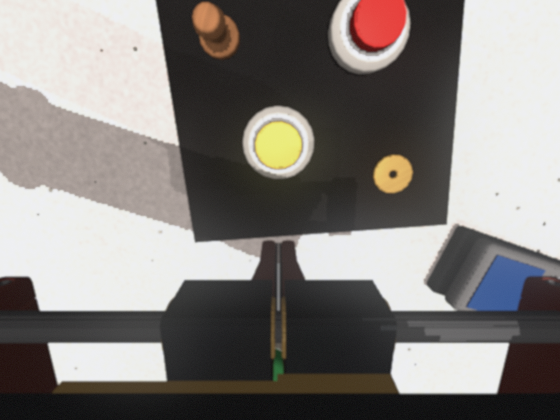

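The yellow key shows at (278,146), but its hue lies outside my mask. Widening it.

```bash
python3 - <<'E'
from h import *
c=cams.capture("wrist");RNG["y2"]=((26,90,120),(40,255,255))
for b in blobs(c,"y2",300): print(b[0],b[1:5],b[5],ray(c,*b[5],53)[:2].round(1))
E
```

```text
1626 (np.int32(255), np.int32(121), np.int32(46), np.int32(45)) [277.7 143. ] [ 544.3 -198.1]
```

Wrist gives yellow at (544.3,-198.1), and the scene view gave (544.3,-199.7), so they agree. Moving over it and down to about 15 mm above contact (reported z 35).

Call:
servo_tool:
  targets:
    - {"tx": 0.03,"ty": 0.001,"tz": 0.0,"ax": 0.0,"ay": 0.0,"az": 0.0,"fingers": 0.0}
    - {"tx": 0.056,"ty": 0.001,"tz": 0.01,"ax": 0.0,"ay": 0.0,"az": 0.0,"fingers": 0.0}
    - {"tx": 0.056,"ty": 0.001,"tz": 0.05,"ax": 0.0,"ay": 0.0,"az": 0.0,"fingers": 0.0}
    - {"tx": 0.056,"ty": 0.001,"tz": 0.085,"ax": 0.0,"ay": 0.0,"az": 0.0,"fingers": 0.0}
    - {"tx": 0.056,"ty": 0.001,"tz": 0.085,"ax": 0.0,"ay": 0.0,"az": 0.0,"fingers": 0.0}

```text
t: 10.72
tcp_pos: [543.9, -192.8, 37.3]
ee_rot: [-3.136, -0.002, 1.572]
force: [-0.6, 0.2, -0.4]
width: 0.009
```

```bash
python3 look.py y1 544 -198.5
```

```text
10.72 [ 543.9 -192.8   37.3] [-3.136e+00 -2.000e-03  1.572e+00] [-0.6  0.2 -0.4] 0.008937203447616735
scene crop 179 232 tcp [216.4 269.8] top [214.1 267.3]
side crop 293 151 tcp [326.6 190.5] top [328.1 186. ]
```

View pics/y1.png

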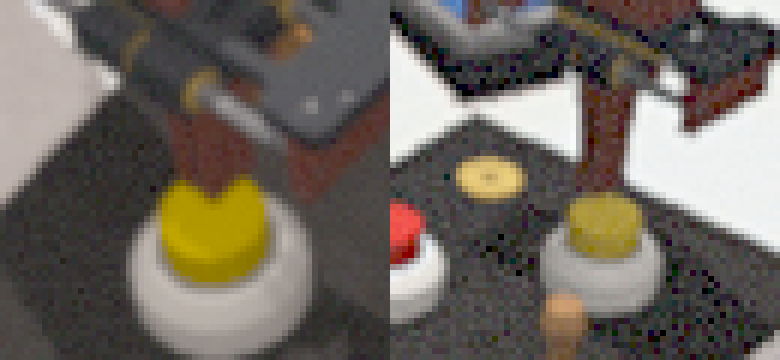

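The tips are above the yellow key and the arm is still settling (y is 5 mm off). Correcting and lowering slightly.

Call:
servo_tool:
  targets:
    - {"tx": -0.005,"ty": 0.0,"tz": 0.0,"ax": 0.0,"ay": 0.0,"az": 0.0,"fingers": 0.0}
    - {"tx": -0.005,"ty": 0.0,"tz": 0.003,"ax": 0.0,"ay": 0.0,"az": 0.0,"fingers": 0.0}
    - {"tx": -0.005,"ty": 0.0,"tz": 0.005,"ax": 0.0,"ay": 0.0,"az": 0.0,"fingers": 0.0}
    - {"tx": -0.005,"ty": 0.0,"tz": 0.005,"ax": 0.0,"ay": 0.0,"az": 0.0,"fingers": 0.0}

```text
t: 11.32
tcp_pos: [546.1, -200.0, 35.2]
ee_rot: [-3.141, -0.0, 1.57]
force: [-0.7, -0.4, -0.7]
width: 0.005
```

```bash
python3 look.py y2 544 -198.5
```

```text
11.32 [ 546.1 -200.    35.2] [-3.141 -0.     1.57 ] [-0.7 -0.4 -0.7] 0.00457875448814001
scene crop 179 232 tcp [215.1 272.9] top [214.1 267.3]
side crop 293 151 tcp [327.5 189.9] top [328.1 186. ]
```

View pics/y2.png

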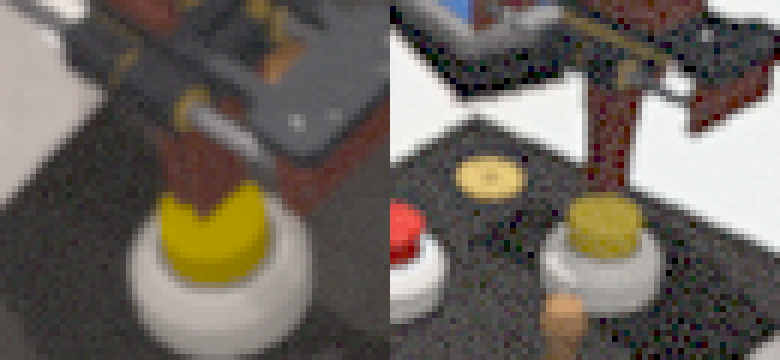

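Well centred, with a gap of about 15 mm. Down to just before contact (reported z about 21), with a 2 mm x correction.

Call:
servo_tool:
  targets:
    - {"tx": 0.001,"ty": -0.002,"tz": 0.004,"ax": 0.0,"ay": 0.0,"az": 0.0,"fingers": 0.0}
    - {"tx": 0.001,"ty": -0.002,"tz": 0.008,"ax": 0.0,"ay": 0.0,"az": 0.0,"fingers": 0.0}
    - {"tx": 0.001,"ty": -0.002,"tz": 0.012,"ax": 0.0,"ay": 0.0,"az": 0.0,"fingers": 0.0}
    - {"tx": 0.001,"ty": -0.002,"tz": 0.014,"ax": 0.0,"ay": 0.0,"az": 0.0,"fingers": 0.0}
    - {"tx": 0.001,"ty": -0.002,"tz": 0.014,"ax": 0.0,"ay": 0.0,"az": 0.0,"fingers": 0.0}

```text
t: 12.05
tcp_pos: [544.1, -199.0, 21.0]
ee_rot: [-3.141, -0.0, 1.569]
force: [-0.1, 1.5, -0.0]
width: 0.005
```

Call:
servo_tool:
  targets:
    - {"tx": 0.0,"ty": 0.0,"tz": 0.002,"ax": 0.0,"ay": 0.0,"az": 0.0,"fingers": 0.0}
    - {"tx": 0.0,"ty": 0.0,"tz": 0.004,"ax": 0.0,"ay": 0.0,"az": 0.0,"fingers": 0.0}
    - {"tx": 0.0,"ty": 0.0,"tz": 0.004,"ax": 0.0,"ay": 0.0,"az": 0.0,"fingers": 0.0}

```text
t: 12.42
tcp_pos: [544.4, -199.1, 17.2]
ee_rot: [-3.141, -0.0, 1.57]
force: [-0.5, 0.9, 3.0]
width: 0.007
```

```bash
python3 look.py y3 544 -198.5
```

```text
12.43 [ 544.4 -199.1   17.2] [-3.141 -0.     1.57 ] [-0.5  0.9  3. ] 0.007252672178037791
scene crop 179 232 tcp [215.6 277. ] top [214.1 267.3]
side crop 293 151 tcp [327.3 194.5] top [328.1 186. ]
```

View pics/y3.png

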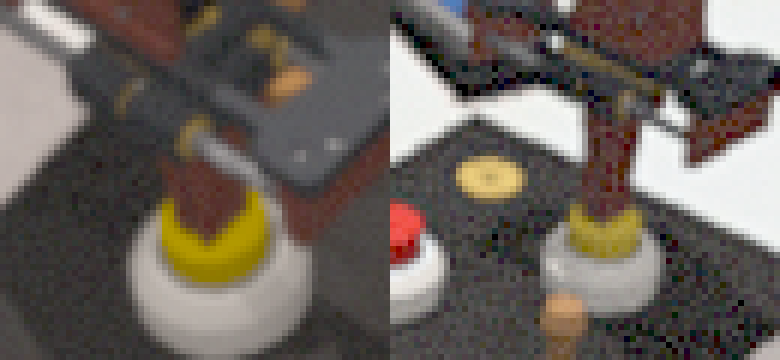

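Contact again at 3.0 N, with the body clear of everything else. Pressing to about 10 mm of travel.

Call:
servo_tool:
  targets:
    - {"tx": 0.0,"ty": 0.0,"tz": 0.002,"ax": 0.0,"ay": 0.0,"az": 0.0,"fingers": 0.0}
    - {"tx": 0.0,"ty": 0.0,"tz": 0.004,"ax": 0.0,"ay": 0.0,"az": 0.0,"fingers": 0.0}
    - {"tx": 0.0,"ty": 0.0,"tz": 0.006,"ax": 0.0,"ay": 0.0,"az": 0.0,"fingers": 0.0}
    - {"tx": 0.0,"ty": 0.0,"tz": 0.008,"ax": 0.0,"ay": 0.0,"az": 0.0,"fingers": 0.0}
    - {"tx": 0.0,"ty": 0.0,"tz": 0.008,"ax": 0.0,"ay": 0.0,"az": 0.0,"fingers": 0.0}

```text
t: 13.15
tcp_pos: [544.5, -199.1, 9.6]
ee_rot: [-3.142, -0.0, 1.57]
force: [-1.4, 0.9, 9.6]
width: 0.008
```

```bash
python3 look.py y4 544 -198.5
```

```text
13.15 [ 544.5 -199.1    9.6] [-3.142 -0.     1.57 ] [-1.4  0.9  9.6] 0.008374076707591329
scene crop 179 232 tcp [216.  278.9] top [214.1 267.3]
side crop 293 151 tcp [327.1 196.3] top [328.1 186. ]
```

View pics/y4.png

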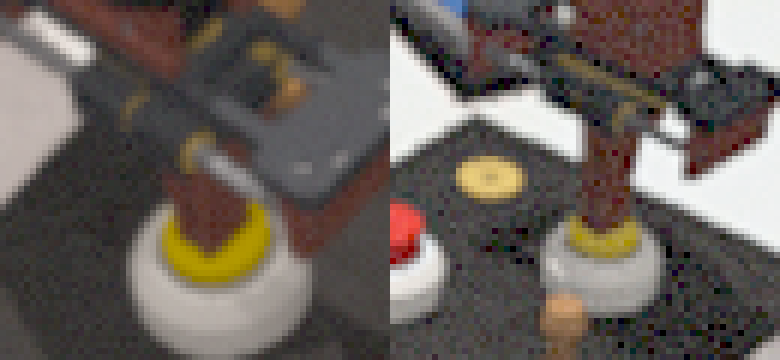

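9.6 N means about 10 mm sunk, well past half way. Releasing straight up, then clear.

Call:
servo_tool:
  targets:
    - {"tx": 0.0,"ty": 0.0,"tz": 0.0,"ax": 0.0,"ay": 0.0,"az": 0.0,"fingers": 0.0}
    - {"tx": 0.0,"ty": 0.0,"tz": -0.007,"ax": 0.0,"ay": 0.0,"az": 0.0,"fingers": 0.0}
    - {"tx": 0.0,"ty": 0.0,"tz": -0.016,"ax": 0.0,"ay": 0.0,"az": 0.0,"fingers": 0.0}
    - {"tx": 0.0,"ty": 0.0,"tz": -0.04,"ax": 0.0,"ay": 0.0,"az": 0.0,"fingers": 0.0}
    - {"tx": 0.0,"ty": 0.0,"tz": -0.08,"ax": 0.0,"ay": 0.0,"az": 0.0,"fingers": 0.0}

```text
t: 13.88
tcp_pos: [543.0, -198.6, 89.1]
ee_rot: [-3.138, -0.001, 1.57]
force: [0.3, -0.1, -0.9]
width: 0.01
```

Call:
servo_tool:
  targets:
    - {"tx": 0.0,"ty": 0.0,"tz": -0.05,"ax": 0.0,"ay": 0.0,"az": 0.0,"fingers": 0.0}
    - {"tx": 0.0,"ty": 0.0,"tz": -0.1,"ax": 0.0,"ay": 0.0,"az": 0.0,"fingers": 0.0}
    - {"tx": 0.05,"ty": 0.0,"tz": -0.14,"ax": 0.0,"ay": 0.0,"az": 0.0,"fingers": 0.0}
    - {"tx": 0.1,"ty": 0.0,"tz": -0.15,"ax": 0.0,"ay": 0.0,"az": 0.0,"fingers": 0.0}
    - {"tx": 0.1,"ty": 0.0,"tz": -0.15,"ax": 0.0,"ay": 0.0,"az": 0.0,"fingers": 0.0}

```text
t: 14.5
tcp_pos: [544.4, -93.8, 240.4]
ee_rot: [-3.14, -0.003, 1.577]
force: [-0.3, -0.6, -0.3]
width: 0.004
```

```bash
python3 look.py y5 544 -198.5; python3 - <<'E'
from h import *
for n in("scene","side"):
  c=cams.capture(n);cv2.imwrite(f"pics/{n}9.png",c["image"][:,:,::-1])
  for k in("blue","yellow","green","red2"):
    for b in blobs(c,k,60): print(n,k,b[0],b[5])
E
```

```text
14.5 [544.4 -93.8 240.4] [-3.140e+00 -3.000e-03  1.577e+00] [-0.3 -0.6 -0.3] 0.004173385582688494
scene crop 179 232 tcp [238.8 181.1] top [214.1 267.3]
side crop 293 151 tcp [309.3 146.8] top [328.1 186. ]
scene blue 164 [363.8 117.1]
scene blue 176 [329.4 183.6]
scene blue 734 [411.  251.1]
scene blue 894 [251.5 371.5]
scene yellow 232 [213.8 267.6]
scene green 220 [275.1 200.2]
scene green 543 [129.7 335.2]
scene red2 170 [494.5 135.2]
scene red2 186 [268.7 257.8]
side blue 81 [308.5 150.4]
side blue 211 [197.3 187.8]
side blue 131 [229.1 228.8]
side blue 155 [163.7 259.3]
side yellow 75 [328.5 186.6]
side green 151 [374.  160.2]
side green 130 [278.7 222.3]
```

View pics/y5.png

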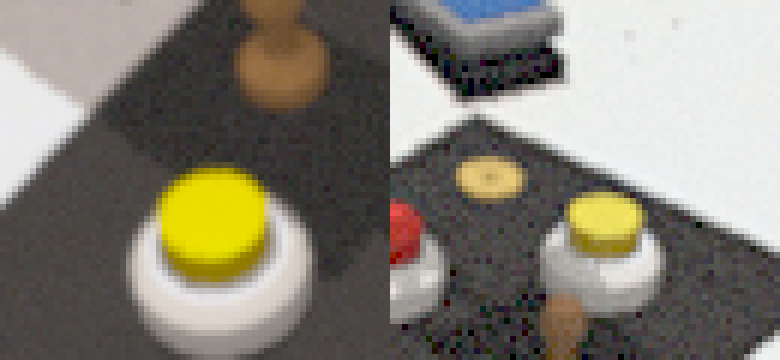

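View pics/scene9.png

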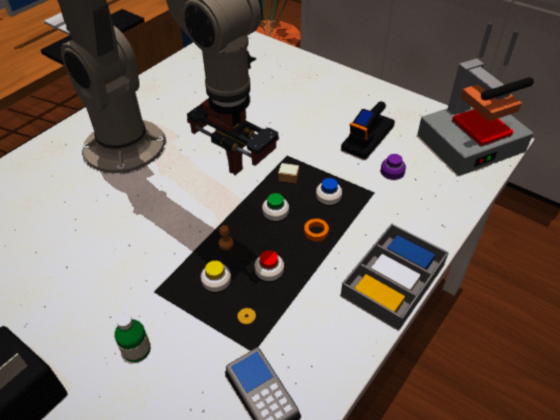

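View pics/side9.png

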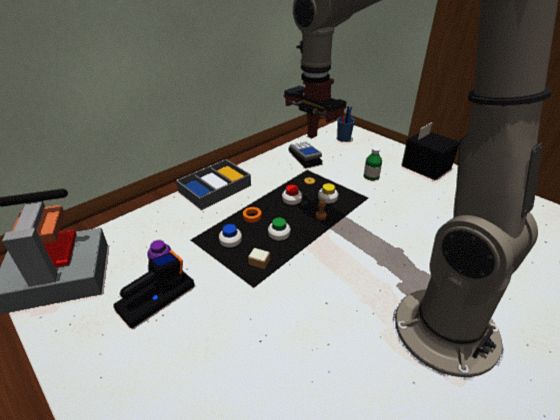

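Both keys are up, every button sits at its starting pixels (blue (329.4,183.6), yellow (213.8,267.6)), and the hand is well clear.

```bash
python3 -c "
from workcell import robot
print(robot.hand_in())"
```

```text
the job is handed in; nothing more can be done
None
```

I pressed the blue call button, then the yellow one, with closed fingertips, and let each key come back up. I then drew the hand well clear and handed the job in at about 14.6 s of the 48 s allowed.

- **Presses:** Blue reached 7.8 N, about 9 mm down, and I added 1 mm before letting go. Yellow reached 9.6 N, about 10 mm down. Both depths are estimated from the force and the tool's travel, and both are past half way.
- **Last checks:** Both keys are up again. All four call buttons are within about 0.5 px of their starting places in the scene view, the other items look where they were, and the wrist force reads about zero. In the side view my colour mask missed the red button in the final check, but it looks in place in that picture.
- **What disagreed:** The fingertips end about 33 mm higher than the reported TCP. I saw this in both outside views, and both keys confirmed it when first touched. I therefore judged contact by force and pictures instead of the reported height.
- **Refused call:** My first move call was refused for missing fields, and nothing moved.

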